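Release the ratchet clamp and take out the relay module

TASK

Free the small relay module from the ratchet jig: tip the red pawl up out of the teeth, then slide the toothed clamp bar all the way back from the module, and only then lift the module out and set it down on the free-standing reddish-brown rest block, components up, lying flat. Put the module down rather than dropping it, leave the pawl up and the clamp bar back, and do not disturb the dropper bottle, the USB stick or the cutters.

Things in the scene. Friction and masses are not known exactly. Their poses are not given: they have to be found in the camera images.
- clamp_jig: Ratchet clamp fixed to the bench: aluminium base 74 x 284 mm, blue jaws. Origin: centre of its underside, on the bench; z up; y runs along the clamp bar, +y is the way the bar slides back. Fixed jaw at y -140 to -123 mm, 28 mm high; nest with the module -122 to -72; two blue cheeks beside the pawl -10 to +34, x +-20, 47 mm high. All heights in these texts are above the bench.
- nest (a point): Middle of the nest floor, at jig y -97 mm, 14 mm high, under the module's centre. Low black side rails beside the module reach out to jig x +-22 mm and are 18 mm high, level with the top of the module's circuit board, so fingers can stand just over them.
- bar_jaw (a point): Centre of the top of the sliding blue jaw on the front of the clamp bar (moves with it): 40 mm wide, 16 mm along jig y (-72 to -55 mm when clamped), top 36 mm high. Its two-pronged steel fork (prongs 4 mm wide at jig x +-12, 19 to 25 mm high) reaches 25 mm over the module's board on both sides of the relay, so the module cannot be lifted while clamped.
- clamp_bar (a joint): Travel of the clamp bar, m: 0 clamped, grows to 0.045 (end stop) as it slides back along the jig's +y. Needs about 3 N once the pawl is out of the teeth, and stays where it is left. With the pawl down the teeth (pitch 8 mm) block it after about 0.5 mm.
- bar_paddle (a point): Middle of the black upright paddle on the rear end of the clamp bar (moves with it): 40 mm wide along jig x, 10 mm thick along jig y, from 50 to 90 mm high; the point is 75 mm high, at jig x 0, y +114 mm when clamped. Push its -y face towards jig +y. In front of it there is only the 12 mm wide toothed bar, 24 to 28 mm high, and then the pawl.
- pawl (a joint): Angle of the red pawl, rad: 0 = nose down in the teeth (tab upright); grows to 1.2 as the tab is tipped towards jig +y and the nose lifts. From about 0.2 the nose clears the teeth; tip it to 0.5 or more. Stiff friction hinge (0.04 N m): stays where it is left. Hinge along jig x at jig y +10 mm, 40 mm high.
- pawl_tab (a point): Centre of the thumb tab of the red pawl (moves with it): 24 mm wide along jig x, 7 mm thick along jig y. With the pawl down it stands upright at jig x 0, y +10 mm, this point 81 mm and its top 88 mm high; the stem below it is 12 mm wide, 6 mm thick. Pushing tab or stem level towards jig +y, above the cheeks, tips the pawl and lifts its nose.
- relay_module: Relay module, loose, 30 to 60 g: blue circuit board 26 x 50 x 4 mm with a blue relay (16 mm in x, 19 in y, centred at y -8.5 mm, 4 to 19 mm above the origin) and a green terminal (24 x 10 mm at y +18 mm, to 14 mm). Origin: centre of the board's underside, z up. In the jig its y axis lies along jig -y. Grip the relay across its 16 mm, fingertips just above the board.
- rest_block: Free-standing reddish-brown flat silicone block 76 (its x) x 167 (its y) x 26 mm high, on the bench to the right of the jig, does not move; origin at the centre of its underside, top at 26 mm. (The other reddish-brown pieces lie to the left, under and behind the big green board.)
- flux_bottle: Bystander: dropper bottle with green top, 35 mm across, 98 mm high, standing behind the jig; origin at the centre of its underside.
- usb_stick: Bystander: blue USB stick 18 x 53 (its y) x 8 mm lying on the bench behind the jig; origin at the centre of its underside.
- flush_cutter: Bystander: blue-handled cutters 64 x 126 (its y) x 12 mm, lying to the right of the rest block; origin at the centre of its underside.
Mind the look-alikes: they are no part of the job. There is more than one size of the relay_module; the job needs the smaller.

How it is judged:
By the outcome, as a careful person would: the job done as asked, in the order asked, and still so for the second after the job is handed in, with the robot touching nothing.
It also fails if it takes over 54 s, if anything falls off the work surface, if the arm or the gripper's body presses on something with over 40 N, if the wrist force passes 120 N, or if a joint passes its speed limit or range.

ROBOT

A 6-joint arm with a two-finger parallel gripper is mounted at the origin on a cart in front of the work surface, level with it; the furniture and walls round the work are solid. World frame = base frame: x ahead of the robot, y to its left, z up, the work surface at z = 0. Lengths are in m, angles in rad, forces in N, time in s.
With the tool pointing down it reaches from about 0.275 to 0.725 m from the base axis. Payload 5.6 kg.
Tool frame: the origin (TCP) lies on the centre line of the jaws, within the pads' length; the fingertips stand 25 mm ahead of it and the grasp point (between the pads) lies 6 mm ahead of it; z points along the fingers, y is the line along which they close (so a half turn about z gives the same grasp; the last joint's range is limited). The gripper opens to 85 mm and grips with 20 to 120 N. Pads are 22 mm wide; open, the fingers measure 114 mm over their backs; the gripper's body (76 mm by 85 mm) begins 54 mm behind the grasp point. The pads swing forward as they close: fully open they stand 13 mm farther back than shut.
Start: joints at [1.385, 0.255, 0.108, 0, -1.424, -0.285], TCP at [0.249, 0.49, 0.236] pointing down, gripper open.
Joint ranges: [-2.95, 2.95], [-1.21, 1.97], [-1.09, 1.5], [-2.87, 1.71], [-2.94, -0.07], [-3.05, 3.05]. Speed limits (rad/s): [2.57, 2.57, 3.14, 3.14, 3.14, 3.14].

INTERFACE

Orientations are given as a 3x3 rotation matrix whose columns are the frame's x, y, z axes.
In Python, from bench import state, capture, get_calibration, sign_off gives the robot as it stands.
- The arm moves only by the tool arm_command, never from a script. Its argument "series" is a list that holds one entry, the list of rows, each a list of 7 numbers: the turn, a rotation vector about the tool's x, y, z each as a share of 6 degrees, from -1 to 1, then the shift along the tool's x, y, z each as a share of 3 cm, from -1 to 1, then the opening, from 0 (shut) to 1 (fully open). A call has 1 to 12 rows; each row shifts and turns the commanded pose from where the row before left it, along the tool's axes as they then stand; what a row does not reach is not made up. A row lasts 1/10 s, in which the tool goes at most 50 mm and 8.59 degrees, less where a joint would pass 70% of its speed; a pose out of reach is approached as far as the arm can. A call with a number of a shift or a turn outside -1 to 1 is refused whole. A call with a gripper value outside its range is refused whole. The fingers move at their own pace and stop on an object; "squeeze" is the grip in N (left out, the last holds). Time passes only in rows, so rows that do not move let the fingers close. It gives the time, the measured TCP pose, the force, the opening and the grip force at its end, in the units of the state.
- state(): the state, without advancing time (a new reading comes with each control period).
- capture(name): name is "side" or "top" or "wrist"; returns the picture (400x640x3 uint8, red, green, blue); there is no depth.
- get_calibration(name): a dict with "fx", "fy", "cx", "cy" (pixels), "R" (3x3) and "t" (3): a world point X has camera coordinates R X + t. Camera axes: x right, y down, z forward; pixel columns grow to the right and rows downward; lengths in m; the calibration is good to about 2 mm. A picture is of the moment at which its call begins: read the wrist's pose just before it. get_calibration takes no time and is no camera call; for the wrist camera it gives the pose at the moment of the call.
- sign_off(): hands the job in; it is judged then, once.
The state is a dict: "t": time; "joint_pos": joint angles; "qd": joint speeds; "joint_efforts": joint torques, N m; "tool_pos": TCP position; "orientation": TCP orientation; "ft_force": force on the tool from outside, world axes, zero at the start; "wrist_torque": the same for the moment, N m; "gripper_width": finger opening in m; "grip_force": force on a finger pad.
Only numpy, scipy, OpenCV 4.12 (cv2) and the standard library are available. Lean on these libraries where they do the work, as an engineer would, in place of code of your own. Each camera call takes 0.05 s, during which the arm holds its last target. There are 200 camera calls.

## Working session

There is one attempt and no reset: what is moved stays moved. The work goes in short steps, Python scripts to look and compute and a tool call to move; the robot and the scene stay as the last step left them, time stands still between calls to the robot, and variables do not carry over. Pictures are saved under pics/ and viewed, at most 10 in all, crops included, and the job is handed in when it is done.

Besides the shell and the picture viewer there is one more tool, called as name([rows], argument=value, ...), one row to a line, values as JSON. arm_command: Moves the arm, as the interface text tells. Shift numbers are shares of 3 cm and turn numbers shares of 6 degrees, none past 1 either way. Its arguments: {"type":"object","properties":{"series":{"type":"array"},"squeeze":{"type":"number"}},"required":["series"]}

```bash
mkdir -p pics
python3 - <<'E'
from bench import *
import cv2,numpy as np
for n in("side","top"):
    im=capture(n); cv2.imwrite(f"pics/{n}0.png",im[:,:,::-1]); c=get_calibration(n)
    print(n,c)
s=state();print(s["t"],s["tool_pos"],np.round(s["orientation"],3).tolist(),s["gripper_width"])
E
```

```text
side {'fx': 408.56943017760085, 'fy': 408.56943017760085, 'cx': 307.07688369023685, 'cy': 194.58050961413824, 'R': array([[-0.93974673, -0.34179022,  0.0074511 ],
       [-0.23547754,  0.63133362, -0.7388966 ],
       [ 0.2478435 , -0.69613023, -0.67377763]]), 't': array([0.46464884, 0.31774649, 0.69433094])}
top {'fx': 431.6250297499031, 'fy': 431.6250297499031, 'cx': 321.52109940243304, 'cy': 201.76497112979612, 'R': array([[-0.00744179, -0.99985717, -0.0151746 ],
       [-0.98270122,  0.01012061, -0.18492128],
       [ 0.18504845,  0.01353595, -0.98263617]]), 't': array([-0.19832325,  0.58855578,  1.13638274])}
0.1 [0.24923628 0.48981342 0.23481451] [[0.891, -0.454, -0.001], [-0.454, -0.891, -0.002], [0.0, 0.002, -1.0]] 0.08529714516876612
```

View pics/side0.png

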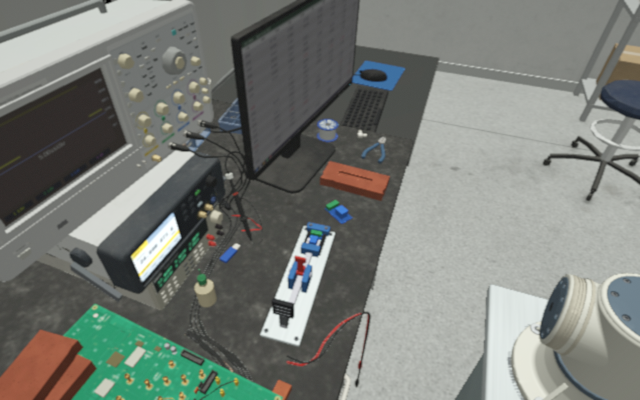

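View pics/top0.png

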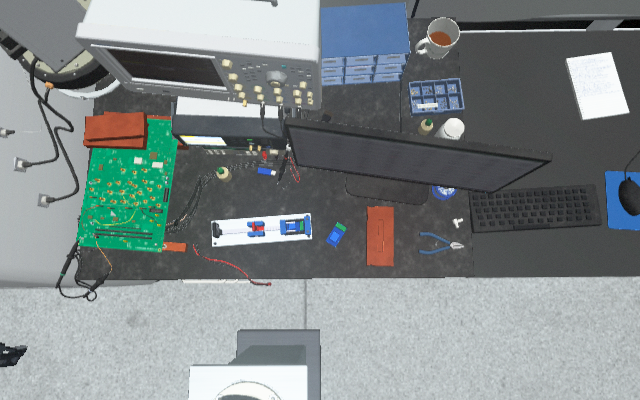

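The pictures show the jig at top (262,229) / side (300,280). The small module sits in its right end, at top (295,227) and side (318,235). Look-alikes are:
- **Loose relay module:** top (336,234), side (338,211).
- **Reddish-brown pieces:** near the green board, at top (115,130) and (175,246).

The free-standing block at top (380,236), side (355,180) is the rest block. Next I'll take close crops.

Run:
```python
import cv2,numpy as np
a=cv2.imread("pics/top0.png")[195:275,200:400]; a=cv2.resize(a,None,fx=4,fy=4,interpolation=cv2.INTER_CUBIC); cv2.imwrite("pics/topc.png",a)
b=cv2.imread("pics/side0.png")[160:345,255:395]; b=cv2.resize(b,None,fx=3.2,fy=3.2,interpolation=cv2.INTER_CUBIC); cv2.imwrite("pics/sidec.png",b)
```

```text
(no output)
```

View pics/topc.png

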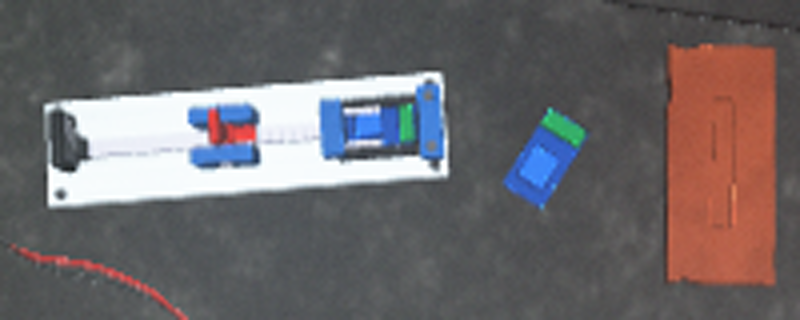

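View pics/sidec.png

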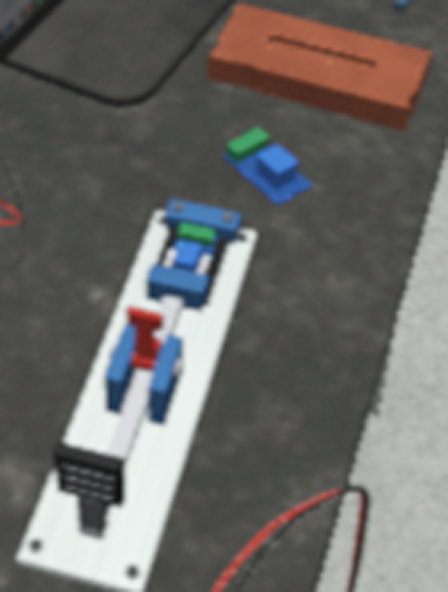

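The crops confirm the module in the jig (top crop (370,124)), with the fixed jaw at the right end, so jig +y is roughly world +y. The loose module at (545,158) is larger and is the look-alike. Next: triangulate the corners and fit the poses.

```bash
cat > h.py <<'E'
import numpy as np
from bench import get_calibration
from scipy.optimize import least_squares
C={n:get_calibration(n) for n in("side","top")}
def proj(c,X):
    p=np.atleast_2d(X)@c["R"].T+c["t"]; return np.c_[c["fx"]*p[:,0]/p[:,2]+c["cx"],c["fy"]*p[:,1]/p[:,2]+c["cy"]]
def tri(obs): # [(calib,uv)]
    return least_squares(lambda X:np.concatenate([proj(c,X)[0]-uv for c,uv in obs]),[.4,.1,.05])
T=lambda p:np.array(p)/4+[200,195]-.4
S=lambda p:np.array(p)/3.2+[255,160]-.35
def jig(p,P):
    P=np.atleast_2d(P);c,s=np.cos(p[2]),np.sin(p[2]); return np.c_[p[0]+c*P[:,0]-s*P[:,1],p[1]+s*P[:,0]+c*P[:,1],P[:,2]]
E
cat > a.py <<'E'
from h import *
J={'c1':((443,72),(158,210)),'c2':((448,177),(257,233)),'c3':((50,208),(145,590)),'c4':((45,103),(17,558)),'jaw':((331,128),(180,275)),
'b1':((668,44),(208,58)),'b2':((776,46),(238,4)),'b3':((777,284),(430,50)),'b4':((667,284),(405,105))}
for k,(a,b) in J.items():
    r=tri([(C["top"],T(a)),(C["side"],S(b))]);print(k,r.x.round(4),np.abs(r.fun).max().round(2))
def fit(m,keys,P,z):
    f=lambda p:np.concatenate([(proj(c,jig(p[:3],np.c_[P,np.full(len(P),p[3])]))-[g(J[k][i]) for k in keys]).ravel() for i,(c,g) in enumerate([(C["top"],T),(C["side"],S)])])
    r=least_squares(f,[.4,m,0,z]);print(r.x.round(4),np.abs(r.fun).max().round(2));return r.x
q=fit(.1,['c1','c2','c3','c4'],np.array([(.037,-.142),(-.037,-.142),(-.037,.142),(.037,.142)]),.01)
b=fit(-.15,['b1','b2','b3','b4'],np.array([(.0835,.038),(.0835,-.038),(-.0835,-.038),(-.0835,.038)]),.026)
for n,P in dict(nest=(0,-.097,.014),module_relay=(0,-.0885,.033),jaw=(0,-.0635,.036),padtop=(0,.114,.09),tabtop=(0,.01,.088),fixed=(0,-.1315,.028)).items():
    X=jig(q,P);print(n,X.round(4),((proj(C["top"],X)[0]+.4-[200,195])*4).round(),((proj(C["side"],X)[0]+.35-[255,160])*3.2).round())
E
python3 a.py
```

```text
c1 [ 0.5642 -0.1708  0.0079] 0.01
c2 [ 0.4898 -0.1741  0.0082] 0.2
c3 [0.4695 0.1061 0.0095] 0.07
c4 [0.5447 0.1129 0.0089] 0.08
jaw [ 0.5206 -0.0944  0.0375] 0.1
b1 [ 0.5803 -0.3303  0.0216] 0.04
b2 [ 0.5787 -0.4061  0.0219] 0.16
b3 [ 0.4132 -0.4001  0.0239] 0.37
b4 [ 0.4158 -0.3245  0.0265] 1.18
[ 0.5171 -0.0317  0.0703  0.0084] 0.76
[ 0.497  -0.3655 -0.0278  0.023 ] 1.4
nest [[ 0.5239 -0.1285  0.014 ]] [383. 128.] [191. 261.]
module_relay [[ 0.5233 -0.12    0.033 ]] [369. 125.] [189. 251.]
jaw [[ 0.5216 -0.095   0.036 ]] [332. 127.] [179. 275.]
padtop [[0.5091 0.082  0.09  ]] [ 57. 138.] [ 91. 452.]
tabtop [[ 0.5164 -0.0217  0.088 ]] [214. 126.] [147. 309.]
fixed [[ 0.5264 -0.1629  0.028 ]] [431. 121.] [205. 212.]
```

The fits agree: the base top is at 8.4 mm and the projected features land on the image. The block top measures 23 mm against 26 in the text. I'll check the monitor clearance and plan the rows.

```bash
cat >> h.py <<'E'
Q=np.array([.5171,-.0317,.0703])
def plan(tgt_jig=None,world=None,yaw=None,n=None):
    """equal rows from present pose to target: prints units"""
    from bench import state
    from scipy.spatial.transform import Rotation as Ro
    s=state();p=np.array(s["tool_pos"]);R=np.array(s["orientation"])
    th=Q[2]-np.pi/2; c,si=np.cos(th),np.sin(th); G=np.array([[c,si,0],[si,-c,0],[0,0,-1.]])
    X=jig(Q,tgt_jig)[0] if tgt_jig is not None else np.array(world)
    print("t",s["t"],"target",X.round(4),"now jig",(jig([0,0,-Q[2]],p-[Q[0],Q[1],0])[0]*1e3).round(1),"rotvec/6deg",(Ro.from_matrix(R.T@G).as_rotvec()/np.radians(6)).round(3),"shift/3cm now-axes",(R.T@(X-p)/.03).round(3),"goal-axes",(G.T@(X-p)/.03).round(3))
E
python3 - <<'E'
from h import *
for a,b in [((290,150),(250,172)),((286,122),(233,42)),((549,160),(357,0))]:
    r=tri([(C["top"],np.array(a)),(C["side"],np.array(b))]);print(r.x.round(3),r.fun.round(1))
plan(tgt_jig=(0,-.02,.2))
E
```

```text
[ 0.681 -0.131  0.168] [ 2.1  7.1 -5.8 -1.6]
[ 0.676 -0.14   0.432] [-0.5 -1.3  1.1  0.3]
[ 0.61  -0.68   0.353] [ 0.3  1.7 -2.1 -0.5]
t 0.1 target [ 0.5185 -0.0517  0.2   ] now jig [-230.6  539.   234.8] rotvec/6deg [ 1.400e-02 -9.000e-03  9.833e+00] shift/3cm now-axes [16.186 12.012  1.182] goal-axes [18.635 -7.686  1.16 ]
```

arm_command([
  [[0,0,0.983,0,0,0,0],[0,0,0.983,0,0,0,0],[0,0,0.983,0,0,0,0],[0,0,0.983,0,0,0,0],[0,0,0.983,0,0,0,0],[0,0,0.983,0,0,0,0],[0,0,0.983,0,0,0,0],[0,0,0.983,0,0,0,0],[0,0,0.983,0,0,0,0],[0,0,0.983,0,0,0,0]],
])

```text
t: 1.1
tool_pos: [0.2493, 0.4899, 0.235]
orientation: [[0.066, -0.998, -0.001], [-0.998, -0.066, -0.001], [0.001, 0.001, -1.0]]
ft_force: [0.1, -0.6, 0.5]
gripper_width: -0.0
grip_force: 0.0
```

arm_command([
  [[0,0,0,0.93,-0.384,0.05,0],[0,0,0,0.93,-0.384,0.05,0],[0,0,0,0.93,-0.384,0.05,0],[0,0,0,0.93,-0.384,0.05,0],[0,0,0,0.93,-0.384,0.05,0],[0,0,0,0.93,-0.384,0.05,0],[0,0,0,0.93,-0.384,0.05,0],[0,0,0,0.93,-0.384,0.05,0],[0,0,0,0.93,-0.384,0.05,0],[0,0,0,0.93,-0.384,0.05,0]],
])

```text
t: 2.1
tool_pos: [0.3842, 0.2187, 0.2202]
orientation: [[0.071, -0.997, -0.001], [-0.997, -0.071, -0.0], [0.0, 0.001, -1.0]]
ft_force: [0.1, 1.0, 0.8]
gripper_width: 0.0003
grip_force: 0.0
```

arm_command([
  [[0,0,0,0.93,-0.384,0.05,0],[0,0,0,0.93,-0.384,0.05,0],[0,0,0,0.93,-0.384,0.05,0],[0,0,0,0.93,-0.384,0.05,0],[0,0,0,0.93,-0.384,0.05,0],[0,0,0,0.93,-0.384,0.05,0],[0,0,0,0.93,-0.384,0.05,0],[0,0,0,0.93,-0.384,0.05,0],[0,0,0,0.93,-0.384,0.05,0],[0,0,0,0.93,-0.384,0.05,0],[0,0,0,0,0,0,0]],
])

```text
t: 3.2
tool_pos: [0.5191, -0.0527, 0.2044]
orientation: [[0.067, -0.998, -0.002], [-0.998, -0.067, -0.001], [0.001, 0.002, -1.0]]
ft_force: [-0.3, 0.6, -0.6]
gripper_width: 0.0001
grip_force: 0.0
```

Run:
```python
from h import *
plan(tgt_jig=(0,-.02,.085))
from bench import *
import cv2
c=get_calibration("wrist");print({k:np.round(v,3).tolist() for k,v in c.items()})
cv2.imwrite("pics/w1.png",capture("wrist")[:,:,::-1])
for P in [(.037,-.142,.008),(-.037,-.142,.008),(0,-.0885,.033),(0,-.0635,.036),(0,.01,.088),(0,.114,.09)]: print(P,proj(c,jig(Q,P)).round(0))
```

```text
t 3.2 target [ 0.5185 -0.0517  0.085 ] now jig [  0.5 -21.1 204.4] rotvec/6deg [ 0.021 -0.007 -0.028] shift/3cm now-axes [-0.039  0.007  3.979] goal-axes [-0.037  0.016  3.979]
{'fx': 298.887, 'fy': 298.887, 'cx': 320.335, 'cy': 194.328, 'R': [[-0.998, -0.068, 0.003], [-0.065, 0.951, 0.301], [-0.023, 0.3, -0.954]], 't': [0.513, 0.053, 0.378]}
(0.037, -0.142, 0.008) [[284.  54.]]
(-0.037, -0.142, 0.008) [[356.  54.]]
(0, -0.0885, 0.033) [[320. 109.]]
(0, -0.0635, 0.036) [[320. 135.]]
(0, 0.01, 0.088) [[320. 222.]]
(0, 0.114, 0.09) [[321. 317.]]
```

View pics/w1.png

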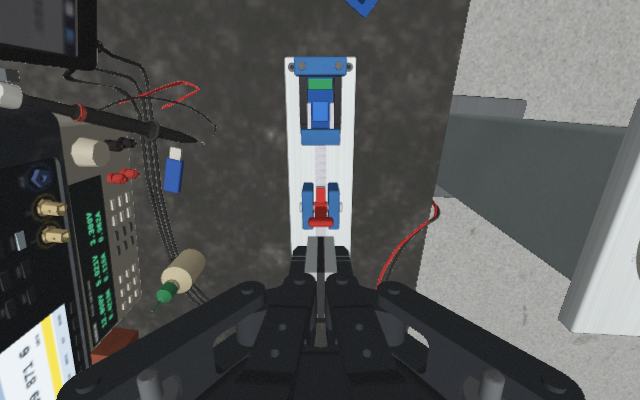

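The wrist view matches the fit: tab at (320,222), relay at (320,109) and jaw at (320,136), all within about 2 px. Now down, then push the pawl by 40 mm.

arm_command([
  [[0,0,0,-0.02,0,0.99,0],[0,0,0,-0.02,0,0.99,0],[0,0,0,0,0,0.99,0],[0,0,0,0,0,0.99,0],[0,0,0,0,0,0,0],[0,0,0,0,0,0,0]],
])

```text
t: 3.85
tool_pos: [0.5186, -0.0487, 0.0874]
orientation: [[0.072, -0.997, -0.0], [-0.997, -0.072, -0.001], [0.001, 0.0, -1.0]]
ft_force: [0.2, -1.0, 1.2]
gripper_width: -0.0002
grip_force: 0.0
```

arm_command([
  [[0,0,0,-0.2,0,0,0],[0,0,0,-0.2,0,0,0],[0,0,0,-0.2,0,0,0],[0,0,0,-0.2,0,0,0],[0,0,0,-0.2,0,0,0],[0,0,0,-0.2,0,0,0],[0,0,0,-0.13,0,0,0],[0,0,0,0,0,0,0],[0,0,0,0,0,0,0]],
])

```text
t: 4.75
tool_pos: [0.5157, -0.0089, 0.0868]
orientation: [[0.071, -0.997, -0.0], [-0.997, -0.071, 0.0], [-0.0, 0.0, -1.0]]
ft_force: [0.8, -1.0, -0.5]
gripper_width: -0.0001
grip_force: 0.0
```

Run:
```python
from h import *
plan(tgt_jig=(0,.085,.13))
from bench import *
print(state()["ft_force"])
```

```text
t 4.75 target [0.5111 0.0531 0.13  ] now jig [ 0.2 22.8 86.8] rotvec/6deg [0.    0.003 0.006] shift/3cm now-axes [-2.072  0.007 -1.441] goal-axes [-2.072  0.008 -1.441]
[ 0.82589208 -1.01122707 -0.48188617]
```

arm_command([
  [[0,0,0,0.4,0,0,0],[0,0,0,0,0,-1,0],[0,0,0,0,0,-0.9,0],[0,0,0,-0.9,0,0,0],[0,0,0,-0.9,0,0,0],[0,0,0,-0.67,0,0,0],[0,0,0,0,0,0,0],[0,0,0,0,0,0,0]],
])

```text
t: 5.55
tool_pos: [0.5114, 0.0523, 0.1437]
orientation: [[0.071, -0.997, -0.0], [-0.997, -0.071, -0.0], [0.0, 0.0, -1.0]]
ft_force: [-0.1, 1.0, -0.7]
gripper_width: -0.0
grip_force: 0.0
```

Run:
```python
from h import *
plan(tgt_jig=(0,.083,.088))
from bench import *
import cv2
b=capture("side")[220:340,250:360]; w=capture("wrist")[0:260,200:440]
b=cv2.resize(b,(440,480),interpolation=cv2.INTER_CUBIC); w=cv2.resize(w,(360,390)); w=np.vstack([w,np.zeros((90,360,3),np.uint8)])
cv2.imwrite("pics/p2.png",np.hstack([b,w])[:,:,::-1])
```

```text
t 5.55 target [0.5113 0.0511 0.088 ] now jig [  0.2  84.2 143.7] rotvec/6deg [ 0.003 -0.002  0.007] shift/3cm now-axes [0.04  0.005 1.857] goal-axes [0.04  0.006 1.857]
```

View pics/p2.png

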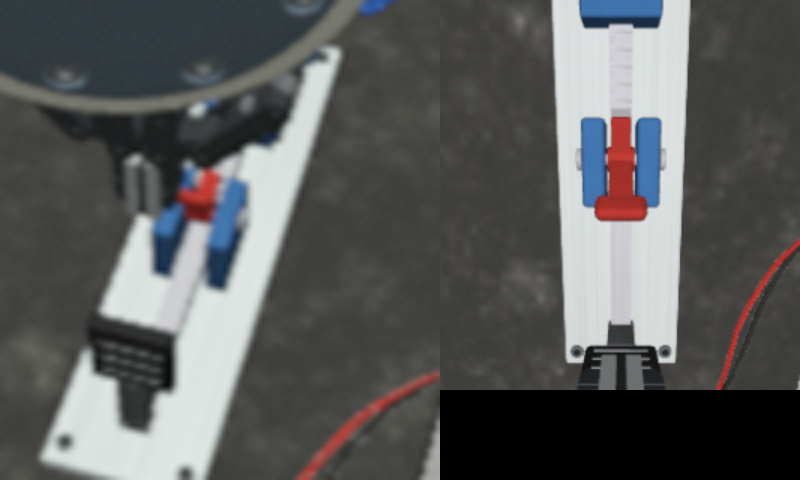

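The pawl is well tipped: its tab, at (620,208) in the wrist half, leans past the ends of the cheeks. Now down in front of the paddle and push.

arm_command([
  [[0,0,0,0,0,0.95,0],[0,0,0,0,0,0.9,0],[0,0,0,0,0,0,0],[0,0,0,-0.2,0,0,0],[0,0,0,-0.2,0,0,0],[0,0,0,-0.2,0,0,0],[0,0,0,-0.2,0,0,0],[0,0,0,-0.2,0,0,0],[0,0,0,-0.2,0,0,0],[0,0,0,-0.2,0,0,0],[0,0,0,0,0,0,0]],
])

```text
t: 6.75
tool_pos: [0.508, 0.0958, 0.088]
orientation: [[0.071, -0.997, -0.001], [-0.997, -0.071, 0.001], [-0.001, 0.001, -1.0]]
ft_force: [-0.2, 0.1, -0.4]
gripper_width: 0.0001
grip_force: 0.0
```

arm_command([
  [[0,0,0,-0.15,0,0,0],[0,0,0,-0.15,0,0,0],[0,0,0,-0.1,0,0,0],[0,0,0,-0.1,0,0,0],[0,0,0,0,0,0,0]],
])

```text
t: 7.25
tool_pos: [0.5069, 0.11, 0.0879]
orientation: [[0.071, -0.998, -0.001], [-0.998, -0.071, 0.0], [-0.0, 0.001, -1.0]]
ft_force: [-0.8, -1.4, -0.7]
gripper_width: -0.0002
grip_force: 0.6
```

arm_command([
  [[0,0,0,-0.05,0,0,0],[0,0,0,-0.05,0,0,0],[0,0,0,0,0,0,0]],
])

```text
t: 7.55
tool_pos: [0.5067, 0.1124, 0.088]
orientation: [[0.07, -0.998, -0.001], [-0.998, -0.07, -0.001], [0.001, 0.001, -1.0]]
ft_force: [-0.6, -4.7, -1.4]
gripper_width: 0.0001
grip_force: 1.8
```

arm_command([
  [[0,0,0,-0.03,0,0,0],[0,0,0,0,0,0,0]],
])

```text
t: 7.75
tool_pos: [0.5067, 0.1124, 0.088]
orientation: [[0.07, -0.998, -0.001], [-0.998, -0.07, -0.002], [0.002, 0.001, -1.0]]
ft_force: [1.5, -6.5, -1.6]
gripper_width: -0.0002
grip_force: 3.3
```

arm_command([
  [[0,0,0,-0.05,0,0,0],[0,0,0,-0.05,0,0,0],[0,0,0,0,0,0,0]],
])

```text
t: 8.05
tool_pos: [0.5066, 0.1128, 0.088]
orientation: [[0.071, -0.997, -0.002], [-0.997, -0.071, -0.007], [0.007, 0.002, -1.0]]
ft_force: [3.5, -16.3, -2.2]
gripper_width: 0.0002
grip_force: 8.0
```

arm_command([
  [[0,0,0,0.5,0,0,0],[0,0,0,0,0,-1,0],[0,0,0,0,0,-1,0],[0,0,0,0,0,-0.5,0],[0,0,0,0.9,0,0,0.3],[0,0,0,0.9,0,0,0.3],[0,0,0,0.9,0,0,0.4],[0,0,0,0.9,0,0,0.4],[0,0,0,0.9,0,0,0.5],[0,0,0,0.9,0,0,0.5],[0,0,0,0,0,0,0.5]],
])

```text
t: 9.15
tool_pos: [0.5199, -0.0619, 0.1637]
orientation: [[0.068, -0.998, 0.002], [-0.998, -0.068, 0.001], [-0.001, -0.002, -1.0]]
ft_force: [0.4, -0.0, -0.9]
gripper_width: 0.0426
grip_force: 0.0
```

Run:
```python
from h import *
plan(tgt_jig=(0,-.0885,.1))
from bench import *
import cv2
print(state()["gripper_width"])
c=get_calibration("wrist")
w=capture("wrist")[0:300,220:420]; b=capture("side")[220:345,250:350]
w=cv2.resize(w,None,fx=2,fy=2,interpolation=cv2.INTER_CUBIC);b=cv2.resize(b,(400,500),interpolation=cv2.INTER_CUBIC);b=np.vstack([b,np.zeros((100,400,3),np.uint8)])
cv2.imwrite("pics/p3.png",np.hstack([w,b])[:,:,::-1])
for P in [(0,-.0885,.033),(0,-.0185,.036),(0,-.115,.028),(0,-.1315,.028)]: print(P,((proj(c,jig(Q,P))-[220,0])*2).round(0))
```

```text
t 9.15 target [ 0.5233 -0.12    0.1   ] now jig [  0.7 -30.4 163.7] rotvec/6deg [-0.021  0.013 -0.023] shift/3cm now-axes [1.941 0.023 2.119] goal-axes [1.938 0.023 2.122]
0.042608143031242385
(0, -0.0885, 0.033) [[202. 243.]]
(0, -0.0185, 0.036) [[202. 396.]]
(0, -0.115, 0.028) [[202. 179.]]
(0, -0.1315, 0.028) [[202. 138.]]
```

View pics/p3.png

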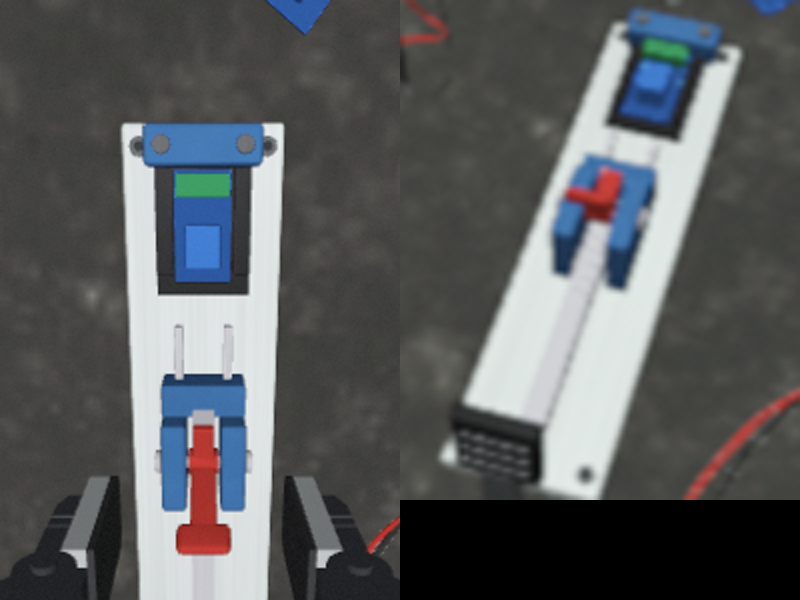

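The bar is fully back, with the fork at (203,350) clear of the module, and the pawl is still up. The relay is at (203,247), about 2 mm towards +y of my prediction. Go there and grip.

arm_command([
  [[-0.02,0.01,-0.02,0.95,0.01,0.3,0.5],[0,0,0,0.95,0.01,0.8,0.5],[0,0,0,0,0,0.9,0.5],[0,0,0,0,0,0.9,0.5],[0,0,0,0,0,0.5,0.5],[0,0,0,0,0,0,0.5],[0,0,0,0,0,0,0.5]],
])

```text
t: 9.95
tool_pos: [0.5234, -0.1164, 0.062]
orientation: [[0.074, -0.997, -0.001], [-0.997, -0.074, -0.001], [0.001, 0.001, -1.0]]
ft_force: [-0.5, 0.4, -0.2]
gripper_width: 0.0427
grip_force: 0.0
```

Run:
```python
from h import *
plan(tgt_jig=(0,-.0875,.0465))
```

```text
t 9.95 target [ 0.5232 -0.119   0.0465] now jig [  0.3 -85.   62. ] rotvec/6deg [ 0.009 -0.01   0.034] shift/3cm now-axes [0.084 0.01  0.517] goal-axes [0.084 0.01  0.517]
```

arm_command([
  [[0,0,0.03,0.08,0.01,0.25,0.5],[0,0,0,0,0,0.25,0.5],[0,0,0,0,0,0,0.5],[0,0,0,0,0,0,0.3],[0,0,0,0,0,0,0.1],[0,0,0,0,0,0,0.1],[0,0,0,0,0,0,0.1],[0,0,0,0,0,0,0.1],[0,0,0,0,0,0,0.1]],
], squeeze=25)

```text
t: 10.85
tool_pos: [0.5225, -0.1195, 0.0464]
orientation: [[0.07, -0.998, -0.002], [-0.998, -0.07, -0.001], [0.001, 0.002, -1.0]]
ft_force: [-0.2, -0.3, 0.1]
gripper_width: 0.0085
grip_force: 0.0
```

Run:
```python
from bench import *
import cv2,numpy as np
w=capture("wrist")[100:400,170:470]; b=capture("side")[190:290,270:370]
w=cv2.resize(w,(400,400),interpolation=cv2.INTER_CUBIC);b=cv2.resize(b,(400,400),interpolation=cv2.INTER_CUBIC)
cv2.imwrite("pics/p4.png",np.hstack([w,b])[:,:,::-1])
```

```text
(no output)
```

View pics/p4.png

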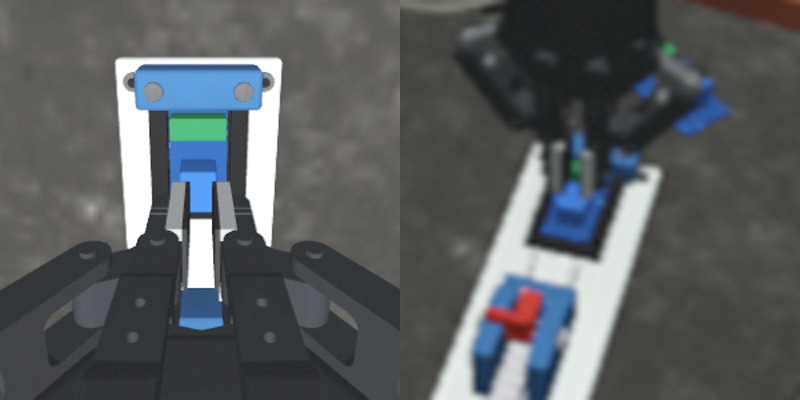

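Run:
```python
from h import *
from bench import *
s=state();p=np.array(s["tool_pos"]);R=np.array(s["orientation"])
cs=C["side"];cw=get_calibration("wrist")
f=lambda X:(((proj(cs,X)[0]-[270,190])*4+[400,0]).round(),((proj(cw,X)[0]-[170,100])*4/3).round())
print(s["gripper_width"],s["grip_force"],p)
for y in(-.00425,.00425,.0118):
  for x in(-.011,.011):
    for z in(0,.025): print(y,x,z,*f(p+R@[x,y,z]))
for P in [(.008,-.079,.033),(-.008,-.079,.033),(.008,-.098,.033),(-.008,-.098,.033)]: print("relay",P,*f(jig(Q,P)[0]))
```

```text
0.008467028730873606 0.0 [ 0.52249908 -0.11950628  0.04634259]
-0.00425 -0.011 0 [563. 190.] [189. 230.]
-0.00425 -0.011 0.025 [562. 221.] [191. 200.]
-0.00425 0.011 0 [574. 161.] [189. 180.]
-0.00425 0.011 0.025 [573. 192.] [190. 155.]
0.00425 -0.011 0 [578. 193.] [210. 230.]
0.00425 -0.011 0.025 [577. 224.] [209. 200.]
0.00425 0.011 0 [589. 164.] [211. 180.]
0.00425 0.011 0.025 [588. 195.] [210. 155.]
0.0118 -0.011 0 [592. 196.] [230. 230.]
0.0118 -0.011 0.025 [591. 227.] [226. 200.]
0.0118 0.011 0 [602. 167.] [231. 180.]
0.0118 0.011 0.025 [601. 198.] [227. 155.]
relay (0.008, -0.079, 0.033) [555. 202.] [179. 209.]
relay (-0.008, -0.079, 0.033) [584. 208.] [217. 209.]
relay (0.008, -0.098, 0.033) [565. 177.] [178. 168.]
relay (-0.008, -0.098, 0.033) [593. 183.] [217. 168.]
```

The fingers closed to 8.5 mm without touching. Both views show the tips level with the TCP, above the relay top, not 25 mm below it. I'll open and lower in small steps, watching the force; the rails would catch the tips at 18 mm.

arm_command([
  [[0,0,0,0,-0.03,0,0.35],[0,0,0,0,0,0,0.35],[0,0,0,0,0,0,0.35],[0,0,0,0,0,0.1,0.35],[0,0,0,0,0,0,0.35]],
])

```text
t: 11.45
tool_pos: [0.523, -0.1194, 0.0428]
orientation: [[0.069, -0.998, -0.003], [-0.998, -0.069, -0.001], [0.001, 0.003, -1.0]]
ft_force: [0.7, 0.2, -0.5]
gripper_width: 0.0299
grip_force: 0.0
```

arm_command([
  [[0,0,0,0,0,0.05,0.35],[0,0,0,0,0,0.05,0.35],[0,0,0,0,0,0,0.35]],
])

```text
t: 11.75
tool_pos: [0.5232, -0.1195, 0.04]
orientation: [[0.069, -0.998, -0.003], [-0.998, -0.069, -0.001], [0.001, 0.003, -1.0]]
ft_force: [0.1, -1.0, 0.2]
gripper_width: 0.0297
grip_force: 0.0
```

arm_command([
  [[0,0,0,0,0,0.1,0.35],[0,0,0,0,0,0.1,0.35],[0,0,0,0,0,0,0.35]],
])

```text
t: 12.05
tool_pos: [0.5229, -0.1194, 0.0337]
orientation: [[0.069, -0.998, -0.003], [-0.998, -0.069, -0.001], [0.001, 0.003, -1.0]]
ft_force: [-0.1, 0.8, 0.4]
gripper_width: 0.0298
grip_force: 0.0
```

Run:
```python
from bench import *
import cv2,numpy as np
s=state();print(s["tool_pos"],s["ft_force"])
w=capture("wrist")[140:340,220:420]; b=capture("side")[210:270,280:340]
w=cv2.resize(w,(400,400),interpolation=cv2.INTER_CUBIC);b=cv2.resize(b,(400,400),interpolation=cv2.INTER_CUBIC)
cv2.imwrite("pics/p5.png",np.hstack([w,b])[:,:,::-1])
```

```text
[ 0.52291964 -0.1194338   0.03372171] [-0.14394657  0.76099926  0.40044988]
```

View pics/p5.png

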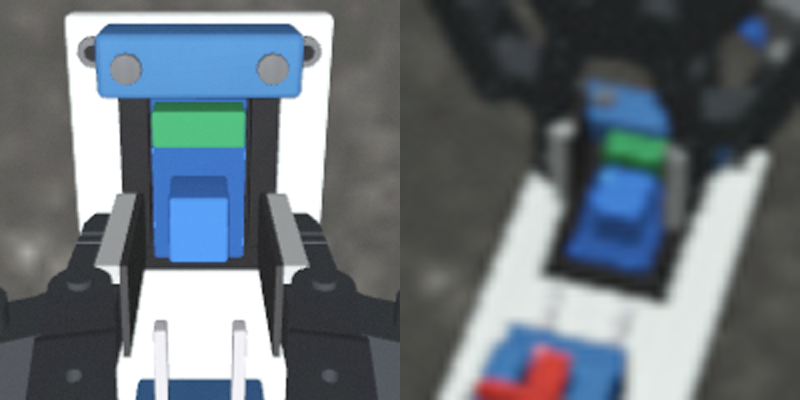

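The fingers straddle the relay, with no contact yet. I'll work out the tip height from these corners: wrist (135,195) and (265,195), side (572,210) and (668,228).

Run:
```python
from h import *
from bench import *
s=state();p=np.array(s["tool_pos"]);R=np.array(s["orientation"]);cw=get_calibration("wrist")
for d in(-.005,0,.005,.01,.015,.02,.025):
    W=[((proj(cw,p+R@[.011,y,d])[0]-[220,140])*2).round() for y in(-.015,.015)]
    S_=[((proj(C["side"],p+R@[-.011,y,d])[0]-[280,210])*6.67+[400,0]).round() for y in(-.015,.015)]
    print(d,*W,*S_)
```

```text
-0.005 [138. 199.] [261. 199.] [570. 191.] [660. 211.]
0 [140. 190.] [259. 190.] [570. 201.] [660. 221.]
0.005 [142. 181.] [257. 182.] [570. 211.] [659. 231.]
0.01 [144. 174.] [255. 174.] [570. 222.] [659. 241.]
0.015 [146. 166.] [254. 166.] [570. 232.] [659. 251.]
0.02 [147. 159.] [252. 160.] [570. 242.] [658. 261.]
0.025 [149. 153.] [251. 153.] [570. 252.] [658. 271.]
```

The tips stand only about 0–4 mm ahead of the TCP, at roughly z 31 mm. I'll lower another 9 mm in steps.

arm_command([
  [[0,0,0,0,0,0.1,0.35],[0,0,0,0,0,0.1,0.35],[0,0,0,0,0,0,0.35]],
])

```text
t: 12.45
tool_pos: [0.5229, -0.1194, 0.0277]
orientation: [[0.069, -0.998, -0.003], [-0.998, -0.069, -0.001], [0.001, 0.003, -1.0]]
ft_force: [-0.1, -0.2, 1.2]
gripper_width: 0.0301
grip_force: 0.0
```

arm_command([
  [[0,0,0,0,0,0.05,0.35],[0,0,0,0,0,0.05,0.35],[0,0,0,0,0,0,0.35]],
])

```text
t: 12.75
tool_pos: [0.5232, -0.1195, 0.0251]
orientation: [[0.069, -0.998, -0.002], [-0.998, -0.069, -0.001], [0.001, 0.002, -1.0]]
ft_force: [0.2, 0.4, 0.2]
gripper_width: 0.0298
grip_force: 0.0
```

arm_command([
  [[0,0,0,0,0,0,0.28],[0,0,0,0,0,0,0.22],[0,0,0,0,0,0,0.16],[0,0,0,0,0,0,0.1],[0,0,0,0,0,0,0.1],[0,0,0,0,0,0,0.1],[0,0,0,0,0,0,0.1]],
], squeeze=30)

```text
t: 13.45
tool_pos: [0.5235, -0.1195, 0.0255]
orientation: [[0.07, -0.998, -0.002], [-0.998, -0.07, -0.001], [0.001, 0.002, -1.0]]
ft_force: [-0.3, -0.3, 3.7]
gripper_width: 0.0146
grip_force: 30.2
```

Gripped at about 15 mm with 30 N. Lift.

arm_command([
  [[0,0,0,0,0,-0.15,0.1],[0,0,0,0,0,-0.15,0.1],[0,0,0,0,0,-0.3,0.1],[0,0,0,0,0,-0.5,0.1],[0,0,0,0,0,-0.7,0.1],[0,0,0,0,0,-0.7,0.1],[0,0,0,0,0,-0.7,0.1],[0,0,0,0,0,0,0.1]],
])

```text
t: 14.25
tool_pos: [0.5256, -0.1196, 0.1252]
orientation: [[0.07, -0.998, 0.005], [-0.998, -0.07, -0.002], [0.002, -0.005, -1.0]]
ft_force: [0.7, 0.3, 0.4]
gripper_width: 0.0145
grip_force: 29.9
```

Run:
```python
from h import *
from bench import *
import cv2
s=state();print(s["gripper_width"],s["grip_force"],s["ft_force"])
plan(world=(.475,-.357,.13))
w=capture("wrist")[100:340,200:440]; b=capture("side")[150:350,240:400]
w=cv2.resize(w,(400,400),interpolation=cv2.INTER_CUBIC);b=cv2.resize(b,(400,500),interpolation=cv2.INTER_CUBIC)[:400]
cv2.imwrite("pics/p6.png",np.hstack([w,b])[:,:,::-1])
```

```text
0.014464048937326213 29.86536294221878 [0.67240526 0.32317164 0.43177131]
t 14.25 target [ 0.475 -0.357  0.13 ] now jig [  2.3 -88.3 125.2] rotvec/6deg [-0.043 -0.021 -0.003] shift/3cm now-axes [ 7.775  2.236 -0.151] goal-axes [ 7.774  2.238 -0.158]
```

arm_command([
  [[-0.04,-0.02,0,0.4,0.1,0,0.1],[0,0,0,0.7,0.2,0,0.1],[0,0,0,0.75,0.22,0,0.1],[0,0,0,0.75,0.22,0,0.1],[0,0,0,0.75,0.22,0,0.1],[0,0,0,0.75,0.22,0,0.1],[0,0,0,0.75,0.22,0,0.1],[0,0,0,0.75,0.22,0,0.1],[0,0,0,0.75,0.22,0,0.1],[0,0,0,0.75,0.22,0,0.1],[0,0,0,0.5,0.14,0,0.1],[0,0,0,0.17,0.05,0,0.1]],
])

```text
t: 15.55
tool_pos: [0.4714, -0.358, 0.1207]
orientation: [[0.068, -0.998, -0.008], [-0.998, -0.068, 0.001], [-0.002, 0.008, -1.0]]
ft_force: [0.1, 0.6, -0.5]
gripper_width: 0.0148
grip_force: 29.8
```

arm_command([
  [[0,0,0,0,0,0,0.1],[0,0,0,0,0,0.6,0.1],[0,0,0,0,0,0.6,0.1],[0,0,0,0,0,0.6,0.1],[0,0,0,0,0,0.4,0.1],[0,0,0,0,0,0,0.1],[0,0,0,0,0,0,0.1]],
])

```text
t: 16.25
tool_pos: [0.4724, -0.3564, 0.056]
orientation: [[0.07, -0.998, -0.006], [-0.998, -0.07, 0.0], [-0.001, 0.006, -1.0]]
ft_force: [-0.6, 0.0, 0.2]
gripper_width: 0.0143
grip_force: 29.8
```

Run:
```python
from h import *
from bench import *
import cv2
s=state();print(s["gripper_width"],s["ft_force"])
plan(world=(.475,-.357,.0375))
w=capture("wrist")[40:360,160:480]; b=capture("side")[120:240,280:400]
w=cv2.resize(w,(400,400),interpolation=cv2.INTER_CUBIC);b=cv2.resize(b,(400,400),interpolation=cv2.INTER_CUBIC)
cv2.imwrite("pics/p7.png",np.hstack([w,b])[:,:,::-1])
```

```text
0.014301319618452817 [-0.61854226  0.01777899  0.16851744]
t 16.25 target [ 0.475  -0.357   0.0375] now jig [ -67.4 -320.8   56. ] rotvec/6deg [0.058 0.005 0.001] shift/3cm now-axes [ 0.027 -0.089  0.618] goal-axes [ 0.026 -0.085  0.618]
```

arm_command([
  [[0.05,0,0,0,0,0.25,0.1],[0,0,0,0,0,0.2,0.1],[0,0,0,0,0,0.06,0.1],[0,0,0,0,0,0,0.1],[0,0,0,0,0,0,0.1]],
])

```text
t: 16.85
tool_pos: [0.472, -0.3566, 0.0402]
orientation: [[0.07, -0.998, -0.001], [-0.998, -0.07, 0.001], [-0.001, 0.001, -1.0]]
ft_force: [0.3, -0.3, -0.2]
gripper_width: 0.0151
grip_force: 29.9
```

arm_command([
  [[0,0,0,0,0,0.04,0.1],[0,0,0,0,0,0.04,0.1],[0,0,0,0,0,0,0.1]],
])

```text
t: 17.15
tool_pos: [0.4718, -0.3565, 0.0377]
orientation: [[0.069, -0.998, -0.001], [-0.998, -0.069, 0.001], [-0.001, 0.001, -1.0]]
ft_force: [-0.3, 0.3, 1.0]
gripper_width: 0.0148
grip_force: 29.9
```

arm_command([
  [[0,0,0,0,0,0.03,0.1],[0,0,0,0,0,0,0.1],[0,0,0,0,0,0,0.1]],
])

```text
t: 17.45
tool_pos: [0.472, -0.3566, 0.0376]
orientation: [[0.07, -0.998, -0.001], [-0.998, -0.07, 0.001], [-0.001, 0.001, -1.0]]
ft_force: [-2.0, 2.7, 5.4]
gripper_width: 0.015
grip_force: 30.5
```

arm_command([
  [[0,0,0,0,0,0.03,0.1],[0,0,0,0,0,0,0.1],[0,0,0,0,0,0,0.1]],
])

```text
t: 17.75
tool_pos: [0.472, -0.3565, 0.0375]
orientation: [[0.07, -0.998, -0.001], [-0.998, -0.07, 0.0], [-0.0, 0.001, -1.0]]
ft_force: [-3.7, 4.9, 11.4]
gripper_width: 0.0142
grip_force: 31.2
```

The module is on the block at the expected height (TCP 0.0375). Relieve the pressure, open and retreat.

arm_command([
  [[0,0,0,0,0,-0.05,0.1],[0,0,0,0,0,0,0.18],[0,0,0,0,0,0,0.25],[0,0,0,0,0,0,0.35],[0,0,0,0,0,0,0.35],[0,0,0,0,0,-0.1,0.35],[0,0,0,0,0,-0.3,0.35],[0,0,0,0,0,-0.8,0.35],[0,0,0,0,0,-0.8,0.35],[0,0,0,0,0,-0.8,0.35],[0,0,0,-0.7,0.5,-0.8,0.35],[0,0,0,-0.7,0.5,0,0.35]],
])

```text
t: 18.95
tool_pos: [0.4409, -0.3179, 0.1499]
orientation: [[0.069, -0.998, 0.005], [-0.998, -0.069, -0.003], [0.003, -0.005, -1.0]]
ft_force: [-0.3, 0.3, 0.1]
gripper_width: 0.03
grip_force: 0.0
```

arm_command([
  [[0,0,0,-0.7,0.5,0,0.35],[0,0,0,-0.7,0.5,0,0.35],[0,0,0,-0.7,0.3,0,0.35],[0,0,0,0,0,0,0.35],[0,0,0,0,0,0,0.35]],
])

```text
t: 19.45
tool_pos: [0.3963, -0.2567, 0.1467]
orientation: [[0.07, -0.998, 0.001], [-0.998, -0.07, 0.0], [-0.0, -0.001, -1.0]]
ft_force: [0.5, 0.5, -0.1]
gripper_width: 0.0298
grip_force: 0.0
```

Run:
```python
from bench import *
import cv2,numpy as np
s=state();print(s["t"],s["tool_pos"],s["ft_force"])
b=capture("side")[130:345,200:400]; t=capture("top")[150:280,200:460]
b=cv2.resize(b,(400,430),interpolation=cv2.INTER_CUBIC);t=cv2.resize(t,(400,200),interpolation=cv2.INTER_CUBIC);w=cv2.resize(capture("wrist"),(400,250))
t=np.vstack([t,w])[:430];cv2.imwrite("pics/p8.png",np.hstack([b,t])[:,:,::-1])
```

```text
19.45 [ 0.39630961 -0.25674346  0.14674506] [ 0.54322348  0.46507931 -0.05540327]
```

View pics/p8.png

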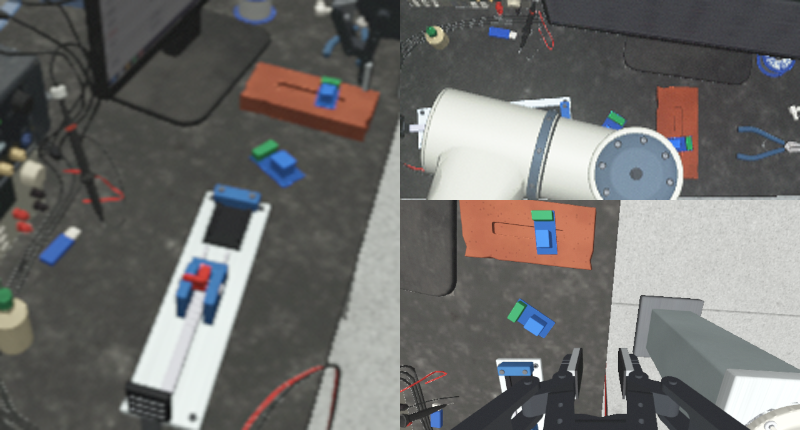

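The small module lies flat on the rest block, components up, at side (327,92) and wrist (543,232). The nest is empty, the pawl is up, the bar is back, and the bottle, USB stick and cutters are where they were.

```bash
python3 -c "from bench import sign_off; print(sign_off())"
```

```text
the job is handed in; nothing more can be done
None
```

The job is handed in at about 19.5 s: the small relay module lies flat, components up, on the rest block, with the pawl up, the clamp bar fully back and the bystanders where they were.

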